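# Turn the story player down and start the gnome's story

### The arm

A 6-joint arm with a two-finger parallel gripper is mounted at the origin on the work surface. World frame = base frame: x ahead of the robot, y to its left, z up, the work surface at z = 0. Lengths are in m, angles in rad, forces in N, time in s.
With the tool pointing down it reaches from about 0.25 to 0.725 m from the base axis. Payload 9.7 kg.
Tool frame: the origin (TCP) lies on the centre line of the jaws, within the pads' length; the fingertips stand 14 mm ahead of it and the grasp point (between the pads) lies 5 mm behind it; z points along the fingers, y is the line along which they close (so a half turn about z gives the same grasp; the last joint's range is limited). The gripper opens to 85 mm and grips with 20 to 120 N. Pads are 22 mm wide; open, the fingers measure 114 mm over their backs; the gripper's body (76 mm by 85 mm) begins 54 mm behind the grasp point. The pads swing forward as they close: fully open they stand 13 mm farther back than shut.
Start: joints at [1.104, 0.087, 0.176, 1.66, 0, 1.571], TCP at [0.248, 0.491, 0.245] pointing down, gripper open.
Joint ranges: [-3.13, 3.13], [-0.85, 1.81], [-1.15, 1.24], [-2.2, 2.28], [-1.44, 1.52], [-3.14, 3.14]. Speed limits (rad/s): [2.22, 2.22, 2.57, 3.14, 3.14, 3.14].

### API

Orientations are given as a unit quaternion [x, y, z, w].
In Python, from cell import * gives the robot as it stands. The module is installed in compiled form; this text tells all that it offers.
- The arm moves only by the tool servo_tool, never from a script. Its argument "steps" is a list of rows, each an object of numbers: "x", "y", "z": the shift along the tool's x, y, z each as a share of 30 mm, from -1 to 1; "wx", "wy", "wz": the turn, a rotation vector about the tool's x, y, z each as a share of 180 degrees, from -1 to 1; "claw": the opening, from 0 (shut) to 1 (fully open). A call has 1 to 8 rows; each row shifts and turns the commanded pose from where the row before left it, along the tool's axes as they then stand; what a row does not reach is not made up. A row lasts 1/8 s, in which the tool goes at most 62.5 mm and 10.7 degrees, less where a joint would pass 70% of its speed; a pose out of reach is approached as far as the arm can. A call with a number of a shift or a turn outside -1 to 1 is refused whole. A call with a gripper value outside its range is refused whole. The fingers move at their own pace and stop on an object; "grip_force" is the grip in N (left out, the last holds). Time passes only in rows, so rows that do not move let the fingers close. It gives the time, the measured TCP pose, the force, the opening and the grip force at its end, in the units of the state.
- observe(): the state, without advancing time (a new reading comes with each control period).
- camera(name): name is "scene" or "top" or "wrist"; returns a dict with "image" (480x640x3 uint8, red, green, blue), "fx", "fy", "cx", "cy" (pixels), "k1" (the pictures are not rectified: a ray, as slopes to the right and down, at radius r is drawn at 1 + k1 r^2 times it, then the intrinsics apply), "world_from_camera" (4x4, takes a point from camera to world coordinates); the wrist camera has in their place "tool_from_camera" (4x4, takes a point from camera to tool coordinates, whose origin is the TCP and whose axes are the flange's). Camera axes: x right, y up, looking along -z (the intrinsics and any distortion apply to the point x, -y, -z); pixel columns grow to the right and rows downward; lengths in m; the calibration is good to about 2 mm. A picture is of the moment at which its call begins: read the wrist's pose just before it. There is no depth.
- job_done(): hands the job in; it is judged then, once.
The state is a dict: "clock": time; "joints": joint angles; "dq": joint speeds; "tau": joint torques, N m; "position": TCP position; "tool_rot": TCP orientation; "ft_force": force on the tool from outside, world axes, zero at the start; "ft_torque": the same for the moment, N m; "opening": opening from 0.0 (shut) to 1.0 (fully open); "grasp_force": force on a finger pad.
Only numpy, scipy, OpenCV 4.12 (cv2) and the standard library are available. Lean on these libraries where they do the work, as an engineer would, in place of code of your own. Each camera call takes 0.05 s, during which the arm holds its last target. There are 200 camera calls.

### The job

The story player was left too loud. Roll its knurled volume wheel back down until the white pointer clicks to rest at the green dot, and only then take the red-hatted gnome from the bench and stand it upright in the round seat on top of the player. Do not push the player about, and leave everything else where it is.

Things in the scene. Friction and masses are not known exactly. Their poses are not given: they have to be found in the camera images.
- player: Children's story player: blue rounded box, 150 mm deep (its x), 190 mm wide (its y), cream top deck 68 mm above the table; loose, about 1.1 kg, on rubber feet (slides if pushed with about 7 to 12 N). Origin: centre of its underside. Its front (speaker grille, wheel edge) faces its -x, which is turned roughly towards the robot; its z is up.
- volume (a joint): Wheel angle, rad: 0 = off (pointer to the player's +y), pi = loudest (pointer to its -y), end stops there. Grows clockwise from above: the exposed front rim moves to the player's +y for louder, -y for quieter. Ten sprung click stops 0.349 apart (0, 0.349, 0.698..); let go, it settles in the nearest. Green dot: 1.047, three clicks up from off. Starts in a stop from 1.7 to 3.14.
- wheel_axis (a point): Axis of the volume wheel at its top face: black knurled rubber-rimmed disc, 68 mm across, 19 mm thick, axis upright, top 71 mm above the table (3 mm proud of the deck), at (-54,-34) mm in the player's frame. White pointer on top; ten dots on the deck round its back half, growing with loudness, one per click; the big green one is the fourth. Does not turn with the wheel; axes as the player's.
- wheel_front (a point): Foremost point of the wheel's rim, at half its thickness, 61.5 mm above the table, at (-88,-34) mm in the player's frame. The rim sticks out 13 mm in front of the box here, from 52 to 71 mm above the table. About 1.3 N along the rim rolls it over a click (friction about 1.0, so press with 3 to 5 N); a click is 11.9 mm of rim travel. Does not turn with the wheel; axes as the player's.
- seat (a point): Centre of the floor of the figure seat on the deck: a grey disc 58 mm across inside a blue rim 5 mm high (68 mm outside), at (30, 38) mm in the player's frame, floor 68 mm above the table; z up.
- gnome: Story figure, garden gnome: round blue foot 42 mm across and 6 mm high, upright round green body 38 mm across from 6 to 43 mm, white beard, red pointed hat, 74 mm tall in all, about 90 g. Origin: centre of its underside, z up through the hat. Grip it round the body, about 30 mm above its underside.
- owl: Another story figure, a purple owl, foot 42 mm across, body about 38 mm, 64 mm tall; origin at the centre of its underside. It shares the bench with the gnome, 90 mm away; either may be at either end. Stays where it is.
- bench: Brown wooden dolls' bench without back, loose, 0.4 kg, seat 190 mm long (its y) by 70 mm (its x), seat top 46 mm above the table. Origin: centre of its underside. The two figures stand on it, 45 mm either side of its middle.
- rack: White plastic dolls' shoe rack, two slotted shelves, 90 mm (x) by 190 mm (y), 86 mm tall; origin at the centre of its underside. Bystander.
- shoe_left: Tiny wooden clog, 64 mm long, on the rack's top shelf; origin at the centre of its sole. Bystander.
- shoe_right: The other wooden clog, 64 mm long, on the rack's top shelf; origin at the centre of its sole. Bystander.
- bowl: Pink silicone bowl, 116 mm across, 42 mm high; origin at the centre of its underside. Bystander.
- mower: Green plastic toy lawnmower, about 95 mm (x) by 145 mm (y), handle 130 mm high at its +y end; origin on the table under the middle of its deck. Bystander.
- can: Steel toy watering can, 72 mm round body, spout to its -y, about 165 mm long and 94 mm high; origin at the centre of its underside. Bystander.
Things that resemble listed ones, but are neither listed nor needed, are in the scene too. What is meant by the player is not pink, and is the larger of those in its own colour.

How it is judged:
On the way, in this order (a step that is already met when the one before it is completed fails the run):
1. the wheel, let go, rests at the green dot (1.047 rad, within a third of a click) (value of joint volume between 0.927 and 1.167 rad and contact force between the fingers and player below 0.05 N), for 0.2 s.
2. the gnome stands in the seat on the player (horizontal distance between gnome and seat below 0.01 m and z of gnome in the frame of seat between -0.004 and 0.003 m and angle between gnome's own z axis and vertical below 0.1 rad), for 0.2 s.
At the end, for the whole second after the job is handed in: The volume wheel rests at the green dot (1.047 rad +-0.12), and the gnome stands released, upright (0.1 rad) and still on the floor of the seat, within 10 mm of its centre. The player and all other things are within 30 mm of where they stood (all of step 2 and value of joint volume between 0.927 and 1.167 rad and linear speed of gnome below 0.02 m/s); the robot touches nothing.
It fails at once if the player is shoved more than 30 mm (distance of player from where it was at the start of the episode above 0.03 m).
It fails at once if the owl or the bench is shifted more than 30 mm or the owl is tipped over (distance of any of owl, bench from where it was at the start of the episode above 0.03 m or angle between owl's own z axis and vertical above 0.5 rad).
It fails at once if the rack, a shoe, the bowl, the mower or the watering can is shifted more than 30 mm (distance of any of rack, shoe_left, shoe_right, bowl, mower, can from where it was at the start of the episode above 0.03 m).
It also fails if it takes over 72 s, if anything falls off the work surface, if the arm or the gripper's body presses on something with over 40 N, if the wrist force passes 120 N, or if a joint passes its speed limit or range.

## Working session

There is one attempt and no reset: what is moved stays moved. The work goes in short steps, Python scripts to look and compute and a tool call to move; the robot and the scene stay as the last step left them, time stands still between calls to the robot, and variables do not carry over. Pictures are saved under pics/ and viewed, at most 12 in all, crops included, and the job is handed in when it is done.

Besides the shell and the picture viewer there is one more tool, called as name(argument=value, ...) on one line, values as JSON. servo_tool: Moves the arm, as the interface text tells. Shift numbers are shares of 30 mm and turn numbers shares of 180 degrees, none past 1 either way. Its arguments: {"type":"object","properties":{"steps":{"type":"array","items":{"type":"object","properties":{"x":{"type":"number","minimum":-1,"maximum":1},"y":{"type":"number","minimum":-1,"maximum":1},"z":{"type":"number","minimum":-1,"maximum":1},"wx":{"type":"number","minimum":-1,"maximum":1},"wy":{"type":"number","minimum":-1,"maximum":1},"wz":{"type":"number","minimum":-1,"maximum":1},"claw":{"type":"number"}}}},"grip_force":{"type":"number"}},"required":["steps"]}

```bash
mkdir -p pics
cat > h.py <<'E'
from cell import *
import numpy as np, cv2
from scipy.spatial.transform import Rotation as R
def snap(n):
    s=observe(); c=camera(n)
    if n=='wrist':
        T=np.eye(4);T[:3,:3]=R.from_quat(s['tool_rot']).as_matrix();T[:3,3]=s['position'];c['W']=T@np.array(c['tool_from_camera'])
    else: c['W']=np.array(c['world_from_camera'])
    return c
def save(c,f,box=None,k=1):
    im=c['image'][:,:,::-1]
    if box: im=im[box[1]:box[3],box[0]:box[2]]
    cv2.imwrite('pics/'+f,cv2.resize(im,None,fx=k,fy=k,interpolation=cv2.INTER_CUBIC))
def onz(c,uv,z):
    K=np.array([[c['fx'],0,c['cx']],[0,c['fy'],c['cy']],[0,0,1]])
    uv=np.array(uv,float).reshape(-1,1,2)
    p=cv2.undistortPoints(uv,K,np.array([c['k1'],0,0,0,0.]))[:,0]
    d=np.c_[p[:,0],-p[:,1],-np.ones(len(p))]@c['W'][:3,:3].T
    o=c['W'][:3,3]; return o+d*((z-o[2])/d[:,2])[:,None]
E
python3 - <<'E'
from h import *
s=observe();print(s)
a=snap('top');save(a,'top.png');b=snap('scene');save(b,'scene.png')
print(a['W'],a['k1'],b['W'])
E
```

```text
{'clock': 0.0, 'joints': array([ 1.10398812e+00,  8.74504684e-02,  1.75113226e-01,  1.65976131e+00,
       -2.56832640e-05,  1.57083190e+00]), 'dq': array([-1.50906405e-03,  5.99185650e-05,  8.43044811e-04,  1.55874535e-03,
        1.91200800e-03,  1.62445787e-04]), 'tau': array([ 4.52435243e-04, -5.20385706e+01,  4.64806759e+01,  1.62586867e-02,
        2.36220387e-06,  1.07583821e-05]), 'position': array([0.24743618, 0.49097121, 0.24457759]), 'tool_rot': array([ 2.31307906e-01,  9.72880377e-01, -6.36431269e-04, -1.38091797e-04]), 'ft_force': array([0.69926175, 0.15602081, 0.80005165]), 'ft_torque': array([-0.01209467,  0.02923771,  0.00313342]), 'grasp_force': 0.0, 'opening': 0.9971382213808749}
[[ 0.01348711  0.99417654 -0.10691635  0.45286283]
 [-0.99967804  0.01570497  0.01992913 -0.02337809]
 [ 0.02149219  0.10661314  0.99406827  1.33420101]
 [ 0.          0.          0.          1.        ]] 0.005990030967847683 [[-0.88554446 -0.27356005  0.3754676   1.05293725]
 [ 0.4643035  -0.54775699  0.6959774   0.87189604]
 [ 0.01527339  0.79064985  0.61207805  0.88727394]
 [ 0.          0.          0.          1.        ]]
```

View pics/top.png

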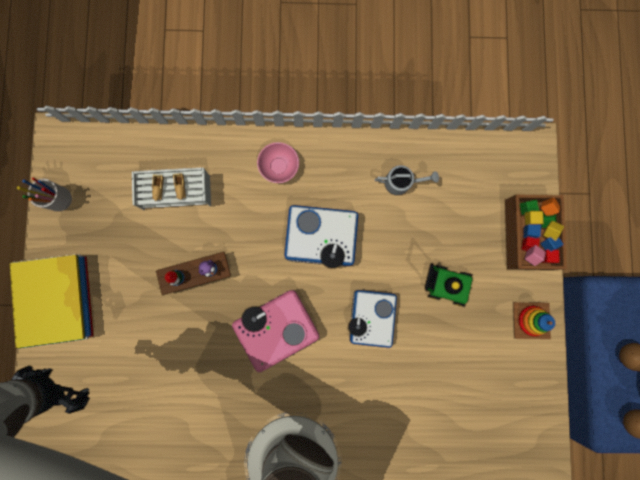

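View pics/scene.png

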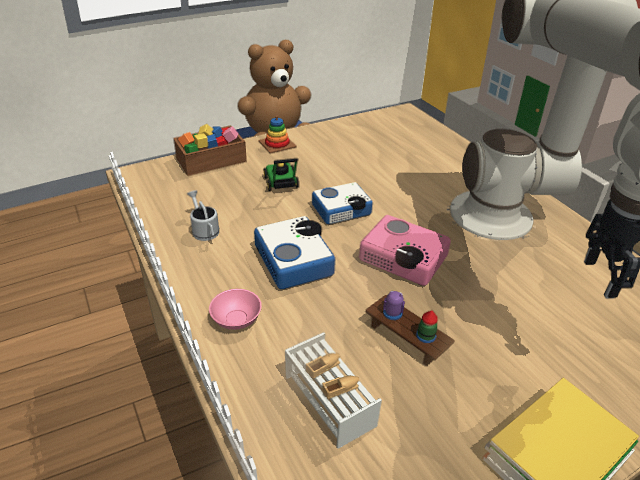

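The top view shows three players: big blue at (321,236), small blue at (374,319) and pink at (276,328). I choose the big blue one. Its wheel is at about (332,256) and its seat at (308,222). The gnome is at (173,277) and the owl at (208,268), both on the bench. Next I'll measure these and check them in a crop.

Run:
```python
from h import *
a=snap('top');save(a,'crop.png',(280,195,370,275),8)
im=a['image'];hsv=cv2.cvtColor(im,cv2.COLOR_RGB2HSV)
# deck: bright low-sat in roi
m=np.zeros(im.shape[:2],np.uint8);sub=hsv[195:275,280:365]
w=((sub[...,1]<60)&(sub[...,2]>150)).astype(np.uint8)
m[195:275,280:365]=w
c=max(cv2.findContours(m,0,2)[0],key=cv2.contourArea)
box=cv2.boxPoints(cv2.minAreaRect(c));print('deck px',box.round(1).tolist());P=onz(a,box,.068);print(P.round(4).tolist(),P.mean(0))
# dark wheel
d=np.zeros_like(m);d[238:275,312:352]=(hsv[238:275,312:352,2]<60)
c=max(cv2.findContours(d,0,2)[0],key=cv2.contourArea);q=cv2.minEnclosingCircle(c);print('wheel',q,onz(a,[q[0]],.071))
g=np.zeros_like(m);s2=hsv[205:240,290:328];g[205:240,290:328]=((s2[...,2]<150)&(s2[...,1]<140)&(s2[...,2]>60))
c=max(cv2.findContours(g,0,2)[0],key=cv2.contourArea);q=cv2.minEnclosingCircle(c);print('seat',q,onz(a,[q[0]],.07))
r=((hsv[...,1]>150)&((hsv[...,0]<6)|(hsv[...,0]>174))).astype(np.uint8);r[:, :160]=0;r[:,190:]=0;r[:265]=0;r[290:]=0
ys,xs=np.nonzero(r);print('hat',xs.mean(),ys.mean(),len(xs),onz(a,[[xs.mean(),ys.mean()]],.105))
```

```text
deck px [[286.3999938964844, 255.89999389648438], [291.29998779296875, 206.3000030517578], [356.20001220703125, 212.6999969482422], [351.3999938964844, 262.20001220703125]]
[[0.5433, 0.0258, 0.068], [0.6764, 0.0155, 0.068], [0.6622, -0.159, 0.068], [0.529, -0.1467, 0.068]] [ 0.60272344 -0.06608018  0.068     ]
wheel ((332.2407531738281, 256.0555419921875), 11.841097831726074) [[ 0.54443361 -0.09549466  0.071     ]]
seat ((308.08990478515625, 213.5868682861328), 20.024547576904297) [[ 0.65724428 -0.0298611   0.07      ]]
hat 170.38260869565218 276.54782608695655 115 [[0.48354484 0.31826049 0.105     ]]
```

View pics/crop.png

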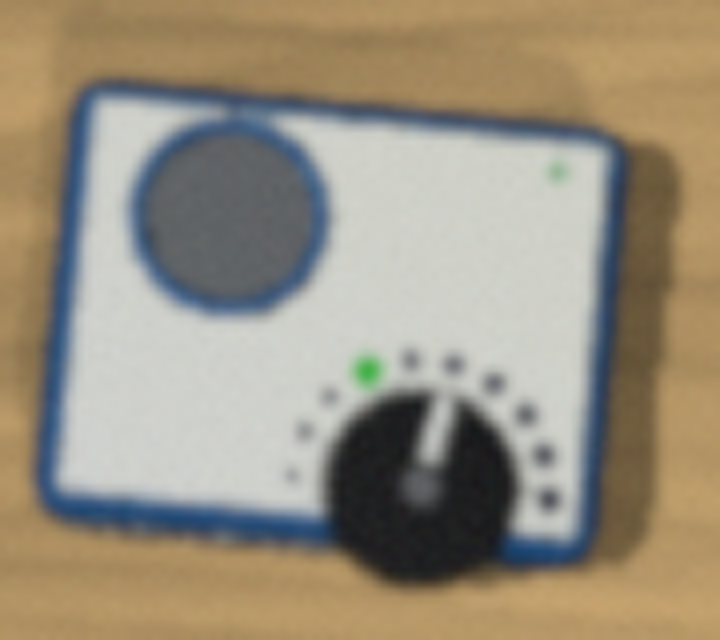

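The crop shows the pointer, pivot at about (420,487), aimed at the dot at (455,363), which is the 6th dot (stop 5). The green dot is at (367,370), so it has to go down two clicks. The seat is at (230,215). I'll turn the tool to the player's axes and move to a point in front of the wheel.

servo_tool(steps=[{"wz": -0.0407, "claw": 0}, {"wz": -0.0407, "claw": 0}, {"wz": -0.0407, "claw": 0}, {"y": -0.96, "x": -0.48, "claw": 0}, {"y": -0.96, "x": -0.48, "claw": 0}, {"y": -0.96, "x": -0.48, "claw": 0}, {"y": -0.96, "x": -0.48, "claw": 0}, {"y": -0.96, "x": -0.48, "claw": 0}])

```text
validation failed for argument at $.st...
```

servo_tool(steps=[{"y": -0.96, "x": -0.48}, {"y": -0.96, "x": -0.48}, {"y": -0.96, "x": -0.48}, {"y": -0.96, "x": -0.48}, {"y": -0.96, "x": -0.48}, {"y": -0.96, "x": -0.48}, {"y": -0.96, "x": -0.48}, {"y": -0.96, "x": -0.48}])

```text
validation failed for argument at $.st...
```

servo_tool(steps=[{"y": -0.96, "x": -0.48}, {"y": -0.96, "x": -0.48}, {"y": -0.96, "x": -0.48}, {"y": -0.96, "x": -0.48}, {"y": -0.96, "x": -0.48}, {"y": -0.96, "x": -0.48}, {}, {}])

```text
validation failed for argument at $.st...
```

Run:
```python
from h import *
a=snap('wrist');save(a,'w1.png');s=observe();print(s['position'],s['tool_rot'],s['ft_force'],s['opening'],s['clock'])
```

```text
[0.24748235 0.49105767 0.24483677] [ 2.31299828e-01  9.72882427e-01 -4.05940410e-04 -8.55989955e-05] [ 0.90678305 -0.29310502  0.20890636] 1.0006864983483237 0.2
```

View pics/w1.png

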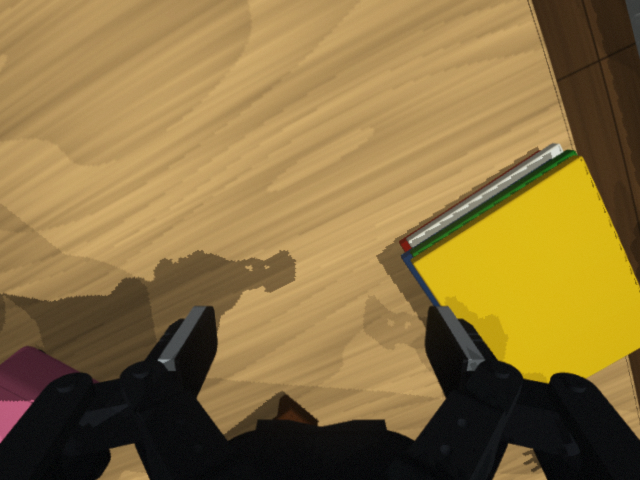

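The wrist picture shows the fingers over bare table, with the books at right. The arm has not moved because the moves were refused. I'll try again with all the keys filled in.

servo_tool(steps=[{"x": 0, "y": 0, "z": 0, "wx": 0, "wy": 0, "wz": -0.0407, "claw": 0}, {"x": 0, "y": 0, "z": 0, "wx": 0, "wy": 0, "wz": -0.0407, "claw": 0}, {"x": 0, "y": 0, "z": 0, "wx": 0, "wy": 0, "wz": -0.0407, "claw": 0}], grip_force=20)

```text
clock: 0.57
position: [0.2475, 0.4911, 0.2451]
tool_rot: [0.039, 0.999, -0.0, -0.0]
ft_force: [0.0, -0.5, -0.3]
opening: 0.376
grasp_force: 0.0
```

servo_tool(steps=[{"x": -0.48, "y": -0.96, "z": 0, "wx": 0, "wy": 0, "wz": 0, "claw": 0}, {"x": -0.48, "y": -0.96, "z": 0, "wx": 0, "wy": 0, "wz": 0, "claw": 0}, {"x": -0.48, "y": -0.96, "z": 0, "wx": 0, "wy": 0, "wz": 0, "claw": 0}, {"x": -0.48, "y": -0.96, "z": 0, "wx": 0, "wy": 0, "wz": 0, "claw": 0}, {"x": -0.48, "y": -0.96, "z": 0, "wx": 0, "wy": 0, "wz": 0, "claw": 0}, {"x": -0.48, "y": -0.96, "z": 0, "wx": 0, "wy": 0, "wz": 0, "claw": 0}, {"x": -0.48, "y": -0.96, "z": 0, "wx": 0, "wy": 0, "wz": 0, "claw": 0}, {"x": -0.48, "y": -0.96, "z": 0, "wx": 0, "wy": 0, "wz": 0, "claw": 0}])

```text
clock: 1.58
position: [0.3434, 0.251, 0.2452]
tool_rot: [0.042, 0.999, 0.0, 0.0]
ft_force: [0.3, 0.8, 1.1]
opening: -0.004
grasp_force: 0.0
```

servo_tool(steps=[{"x": -0.48, "y": -0.96, "z": 0, "wx": 0, "wy": 0, "wz": 0, "claw": 0}, {"x": -0.48, "y": -0.96, "z": 0, "wx": 0, "wy": 0, "wz": 0, "claw": 0}, {"x": -0.48, "y": -0.96, "z": 0, "wx": 0, "wy": 0, "wz": 0, "claw": 0}, {"x": -0.48, "y": -0.96, "z": 0, "wx": 0, "wy": 0, "wz": 0, "claw": 0}, {"x": -0.48, "y": -0.96, "z": 0, "wx": 0, "wy": 0, "wz": 0, "claw": 0}, {"x": -0.48, "y": -0.96, "z": 0, "wx": 0, "wy": 0, "wz": 0, "claw": 0}, {"x": -0.48, "y": -0.96, "z": 0, "wx": 0, "wy": 0, "wz": 0, "claw": 0}, {"x": -0.48, "y": -0.96, "z": 0, "wx": 0, "wy": 0, "wz": 0, "claw": 0}])

```text
clock: 2.58
position: [0.439, 0.0117, 0.2452]
tool_rot: [0.042, 0.999, 0.0, 0.0]
ft_force: [0.3, 0.7, -0.8]
opening: -0.001
grasp_force: 0.0
```

servo_tool(steps=[{"x": -0.48, "y": -0.96, "z": 0, "wx": 0, "wy": 0, "wz": 0, "claw": 0}, {"x": -0.48, "y": -0.96, "z": 0, "wx": 0, "wy": 0, "wz": 0, "claw": 0}, {"x": -0.48, "y": -0.96, "z": 0, "wx": 0, "wy": 0, "wz": 0, "claw": 0}, {"x": 0, "y": 0, "z": 0, "wx": 0, "wy": 0, "wz": 0, "claw": 0}, {"x": 0, "y": 0, "z": 0, "wx": 0, "wy": 0, "wz": 0, "claw": 0}])

```text
clock: 3.2
position: [0.4745, -0.0767, 0.2451]
tool_rot: [0.042, 0.999, 0.0, -0.0]
ft_force: [0.1, 0.2, -0.1]
opening: 0.003
grasp_force: 0.0
```

servo_tool(steps=[{"x": 0, "y": 0, "z": 0.77, "wx": 0, "wy": 0, "wz": 0, "claw": 0}, {"x": 0, "y": 0, "z": 0.77, "wx": 0, "wy": 0, "wz": 0, "claw": 0}, {"x": 0, "y": 0, "z": 0.77, "wx": 0, "wy": 0, "wz": 0, "claw": 0}, {"x": 0, "y": 0, "z": 0.77, "wx": 0, "wy": 0, "wz": 0, "claw": 0}, {"x": 0, "y": 0, "z": 0.77, "wx": 0, "wy": 0, "wz": 0, "claw": 0}, {"x": 0, "y": 0, "z": 0.77, "wx": 0, "wy": 0, "wz": 0, "claw": 0}, {"x": 0, "y": 0, "z": 0.77, "wx": 0, "wy": 0, "wz": 0, "claw": 0}, {"x": 0, "y": 0, "z": 0.77, "wx": 0, "wy": 0, "wz": 0, "claw": 0}])

```text
clock: 4.2
position: [0.4745, -0.0759, 0.06]
tool_rot: [0.041, 0.999, 0.0, 0.0]
ft_force: [0.2, 0.1, 0.3]
opening: 0.0
grasp_force: 0.0
```

servo_tool(steps=[{"x": -0.3, "y": 0, "z": 0, "wx": 0, "wy": 0, "wz": 0, "claw": 0}, {"x": -0.2, "y": 0, "z": 0, "wx": 0, "wy": 0, "wz": 0, "claw": 0}, {"x": 0, "y": 0, "z": 0, "wx": 0, "wy": 0, "wz": 0, "claw": 0}, {"x": 0, "y": 0, "z": 0, "wx": 0, "wy": 0, "wz": 0, "claw": 0}])

```text
clock: 4.7
position: [0.49, -0.0781, 0.0611]
tool_rot: [0.042, 0.999, -0.0, 0.0]
ft_force: [0.2, 0.2, -0.5]
opening: -0.001
grasp_force: 0.0
```

Run:
```python
from h import *
b=snap('scene');save(b,'s2.png',(220,170,420,300),4)
a=snap('wrist');cv2.imwrite('pics/w2.png',a['image'][:,:,::-1])
print([observe()['ft_force'].round(2) for i in range(3)],observe()['position'])
```

```text
[array([0.44, 0.7 , 0.36]), array([0.44, 0.7 , 0.36]), array([0.44, 0.7 , 0.36])] [ 0.48970111 -0.0781832   0.06083025]
```

View pics/s2.png

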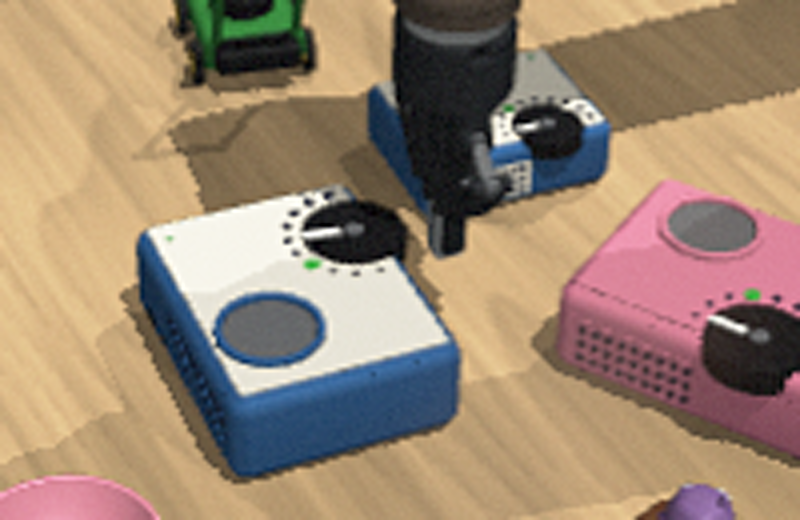

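The scene crop shows the pointer at (300,238), on the second dot past green, which agrees with stop 5. The closed fingers at (447,250) are clear in front of the wheel. I'll close in carefully.

servo_tool(steps=[{"x": -0.15, "y": -0.1, "z": 0, "wx": 0, "wy": 0, "wz": 0, "claw": 0}, {"x": -0.1, "y": 0, "z": 0, "wx": 0, "wy": 0, "wz": 0, "claw": 0}, {"x": -0.05, "y": 0, "z": 0, "wx": 0, "wy": 0, "wz": 0, "claw": 0}, {"x": 0, "y": 0, "z": 0, "wx": 0, "wy": 0, "wz": 0, "claw": 0}])

```text
clock: 5.3
position: [0.4984, -0.0819, 0.0604]
tool_rot: [0.042, 0.999, 0.0, -0.0]
ft_force: [-0.7, 0.5, 0.3]
opening: -0.001
grasp_force: 0.0
```

servo_tool(steps=[{"x": -0.03, "y": 0, "z": 0, "wx": 0, "wy": 0, "wz": 0, "claw": 0}, {"x": 0, "y": 0, "z": 0, "wx": 0, "wy": 0, "wz": 0, "claw": 0}])

```text
clock: 5.55
position: [0.4993, -0.0819, 0.0605]
tool_rot: [0.042, 0.999, -0.0, 0.0]
ft_force: [0.1, 0.6, -0.1]
opening: -0.002
grasp_force: 0.0
```

servo_tool(steps=[{"x": -0.03, "y": 0, "z": 0, "wx": 0, "wy": 0, "wz": 0, "claw": 0}, {"x": 0, "y": 0, "z": 0, "wx": 0, "wy": 0, "wz": 0, "claw": 0}])

```text
clock: 5.8
position: [0.5002, -0.082, 0.0605]
tool_rot: [0.042, 0.999, -0.0, 0.0]
ft_force: [-0.3, 0.5, -0.6]
opening: 0.001
grasp_force: 0.0
```

servo_tool(steps=[{"x": -0.03, "y": 0, "z": 0, "wx": 0, "wy": 0, "wz": 0, "claw": 0}, {"x": 0, "y": 0, "z": 0, "wx": 0, "wy": 0, "wz": 0, "claw": 0}])

```text
clock: 6.05
position: [0.5011, -0.0821, 0.0605]
tool_rot: [0.042, 0.999, -0.0, -0.0]
ft_force: [0.4, 0.3, -0.6]
opening: -0.004
grasp_force: 0.0
```

servo_tool(steps=[{"x": -0.03, "y": 0, "z": 0, "wx": 0, "wy": 0, "wz": 0, "claw": 0}, {"x": 0, "y": 0, "z": 0, "wx": 0, "wy": 0, "wz": 0, "claw": 0}])

```text
clock: 6.3
position: [0.502, -0.0822, 0.0605]
tool_rot: [0.042, 0.999, 0.0, -0.0]
ft_force: [0.2, 0.3, -0.7]
opening: 0.003
grasp_force: 0.0
```

servo_tool(steps=[{"x": -0.03, "y": 0, "z": 0, "wx": 0, "wy": 0, "wz": 0, "claw": 0}, {"x": 0, "y": 0, "z": 0, "wx": 0, "wy": 0, "wz": 0, "claw": 0}])

```text
clock: 6.55
position: [0.5029, -0.0823, 0.0605]
tool_rot: [0.042, 0.999, 0.0, 0.0]
ft_force: [-0.1, -0.8, -0.0]
opening: -0.002
grasp_force: 0.0
```

servo_tool(steps=[{"x": -0.03, "y": 0, "z": 0, "wx": 0, "wy": 0, "wz": 0, "claw": 0}, {"x": 0, "y": 0, "z": 0, "wx": 0, "wy": 0, "wz": 0, "claw": 0}])

```text
clock: 6.8
position: [0.5034, -0.0823, 0.0604]
tool_rot: [0.042, 0.999, 0.0, -0.0]
ft_force: [-3.2, -0.4, 1.8]
opening: 0.0
grasp_force: 1.4
```

Contact is at about 3 N. I'll drag towards the player's -y.

servo_tool(steps=[{"x": -0.01, "y": -0.1, "z": 0, "wx": 0, "wy": 0, "wz": 0, "claw": 0}, {"x": 0, "y": -0.1, "z": 0, "wx": 0, "wy": 0, "wz": 0, "claw": 0}])

```text
clock: 7.05
position: [0.5026, -0.0882, 0.0603]
tool_rot: [0.041, 0.999, 0.0, -0.001]
ft_force: [-6.9, 1.1, 4.2]
opening: -0.003
grasp_force: 3.6
```

servo_tool(steps=[{"x": 0.015, "y": -0.1, "z": 0, "wx": 0, "wy": 0, "wz": 0, "claw": 0}, {"x": 0, "y": -0.1, "z": 0, "wx": 0, "wy": 0, "wz": 0, "claw": 0}])

```text
clock: 7.3
position: [0.502, -0.0944, 0.0604]
tool_rot: [0.042, 0.999, 0.0, -0.001]
ft_force: [-4.6, 2.1, 3.5]
opening: 0.0
grasp_force: 2.7
```

servo_tool(steps=[{"x": 0, "y": -0.1, "z": 0, "wx": 0, "wy": 0, "wz": 0, "claw": 0}, {"x": 0, "y": -0.1, "z": 0, "wx": 0, "wy": 0, "wz": 0, "claw": 0}])

```text
clock: 7.55
position: [0.5016, -0.1003, 0.0604]
tool_rot: [0.042, 0.999, 0.0, -0.001]
ft_force: [-4.7, -0.1, 2.5]
opening: -0.003
grasp_force: 2.4
```

Run:
```python
from h import *
b=snap('scene');save(b,'s3.png',(275,205,345,255),8)
```

```text
(no output)
```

View pics/s3.png

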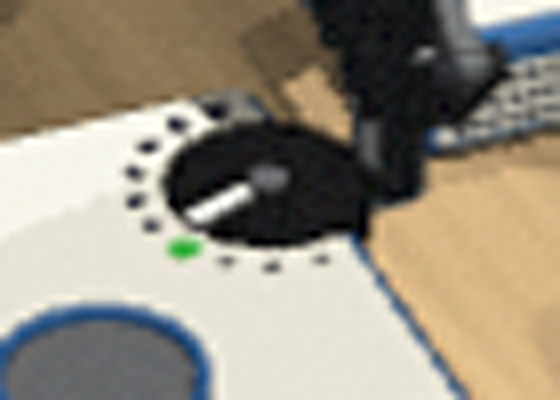

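The pointer, from (268,178) to (195,218), is midway between dot 4 at (152,226) and green at (184,248), so the wheel follows without slipping. I'll move 6 mm more, then release.

servo_tool(steps=[{"x": 0, "y": -0.1, "z": 0, "wx": 0, "wy": 0, "wz": 0, "claw": 0}, {"x": 0, "y": -0.1, "z": 0, "wx": 0, "wy": 0, "wz": 0, "claw": 0}])

```text
clock: 7.85
position: [0.5017, -0.1065, 0.0604]
tool_rot: [0.042, 0.999, -0.0, 0.0]
ft_force: [-1.6, 1.3, -0.4]
opening: 0.0
grasp_force: 0.7
```

servo_tool(steps=[{"x": 0.3, "y": 0, "z": 0, "wx": 0, "wy": 0, "wz": 0, "claw": 0}, {"x": 0.5, "y": 0, "z": 0, "wx": 0, "wy": 0, "wz": 0, "claw": 0}, {"x": 0, "y": 0, "z": 0, "wx": 0, "wy": 0, "wz": 0, "claw": 0}])

```text
clock: 8.22
position: [0.4767, -0.1041, 0.0607]
tool_rot: [0.042, 0.999, -0.0, 0.0]
ft_force: [0.0, 0.5, -0.7]
opening: -0.0
grasp_force: 0.0
```

Run:
```python
from h import *
b=snap('scene');save(b,'s4.png',(275,205,345,255),8)
```

```text
(no output)
```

View pics/s4.png

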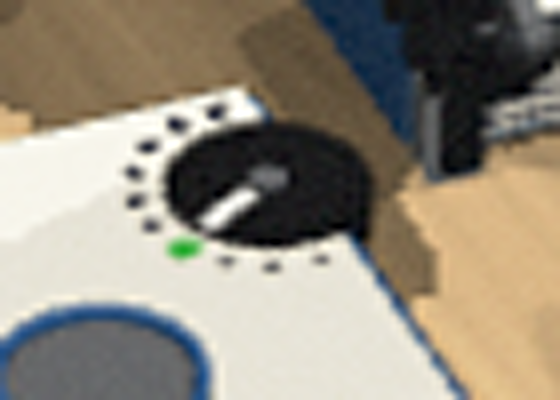

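The pointer, (268,178) to (207,225), now aims at the green dot (184,248): done. I'll lift and go to the gnome, opening the claw on the way.

servo_tool(steps=[{"x": 0, "y": 0, "z": -0.77, "wx": 0, "wy": 0, "wz": 0, "claw": 0}, {"x": 0, "y": 0, "z": -0.77, "wx": 0, "wy": 0, "wz": 0, "claw": 0}, {"x": 0, "y": 0, "z": -0.77, "wx": 0, "wy": 0, "wz": 0, "claw": 0}, {"x": 0, "y": 0, "z": -0.77, "wx": 0, "wy": 0, "wz": 0, "claw": 0}, {"x": 0, "y": 0, "z": -0.77, "wx": 0, "wy": 0, "wz": 0, "claw": 0}, {"x": 0, "y": 0, "z": -0.77, "wx": 0, "wy": 0, "wz": 0, "claw": 0}, {"x": 0, "y": 0, "z": -0.77, "wx": 0, "wy": 0, "wz": 0, "claw": 0}, {"x": 0, "y": 0, "z": -0.77, "wx": 0, "wy": 0, "wz": 0, "claw": 0}])

```text
clock: 9.28
position: [0.4779, -0.1042, 0.2462]
tool_rot: [0.042, 0.999, -0.0, 0.0]
ft_force: [0.1, -0.1, 0.4]
opening: -0.001
grasp_force: 0.0
```

servo_tool(steps=[{"x": 0.07, "y": 0.98, "z": 0, "wx": 0, "wy": 0, "wz": 0, "claw": 1}, {"x": 0.07, "y": 0.98, "z": 0, "wx": 0, "wy": 0, "wz": 0, "claw": 1}, {"x": 0.07, "y": 0.98, "z": 0, "wx": 0, "wy": 0, "wz": 0, "claw": 1}, {"x": 0.07, "y": 0.98, "z": 0, "wx": 0, "wy": 0, "wz": 0, "claw": 1}, {"x": 0.07, "y": 0.98, "z": 0, "wx": 0, "wy": 0, "wz": 0, "claw": 1}, {"x": 0.07, "y": 0.98, "z": 0, "wx": 0, "wy": 0, "wz": 0, "claw": 1}, {"x": 0.07, "y": 0.98, "z": 0, "wx": 0, "wy": 0, "wz": 0, "claw": 1}])

```text
clock: 10.15
position: [0.4803, 0.1032, 0.2455]
tool_rot: [0.042, 0.999, 0.0, 0.0]
ft_force: [0.0, -0.6, 0.7]
opening: 0.997
grasp_force: 0.0
```

servo_tool(steps=[{"x": 0.07, "y": 0.98, "z": 0, "wx": 0, "wy": 0, "wz": 0, "claw": 1}, {"x": 0.07, "y": 0.98, "z": 0, "wx": 0, "wy": 0, "wz": 0, "claw": 1}, {"x": 0.07, "y": 0.98, "z": 0, "wx": 0, "wy": 0, "wz": 0, "claw": 1}, {"x": 0.07, "y": 0.98, "z": 0, "wx": 0, "wy": 0, "wz": 0, "claw": 1}, {"x": 0.07, "y": 0.98, "z": 0, "wx": 0, "wy": 0, "wz": 0, "claw": 1}, {"x": 0.07, "y": 0.98, "z": 0, "wx": 0, "wy": 0, "wz": 0, "claw": 1}, {"x": 0, "y": 0, "z": 0, "wx": 0, "wy": 0, "wz": 0, "claw": 1}, {"x": 0, "y": 0, "z": 0, "wx": 0, "wy": 0, "wz": 0, "claw": 1}])

```text
clock: 11.15
position: [0.4823, 0.2787, 0.2453]
tool_rot: [0.041, 0.999, -0.0, 0.0]
ft_force: [-0.2, -0.5, -0.5]
opening: 1.001
grasp_force: 0.0
```

Run:
```python
from h import *
a=snap('wrist');save(a,'w5.png');np.save('w5.npy',a,allow_pickle=True)
s=observe();print(s['position'],np.round(a['tool_from_camera'],3))
for n,h in (('hat',.105),):
  hsv=cv2.cvtColor(a['image'],cv2.COLOR_RGB2HSV)
  for nm,lo,hi in (('red',(0,150,60),(6,255,255)),('green',(50,90,25),(85,255,255)),('purple',(125,60,40),(155,255,255)),('blue',(100,120,40),(120,255,255))):
    m=cv2.inRange(hsv,lo,hi);cs=sorted(cv2.findContours(m,0,2)[0],key=cv2.contourArea)[-2:]
    for c in cs:
        print(nm,cv2.contourArea(c),cv2.boundingRect(c),cv2.minEnclosingCircle(c))
b=snap('top');w=cv2.inRange(b['image'][195:275,280:365],(170,170,160),(255,255,255))
```

```text
[0.48233376 0.27835479 0.24541475] [[ 0.     0.952  0.308  0.08 ]
 [ 1.    -0.    -0.001 -0.001]
 [-0.001  0.308 -0.952 -0.128]
 [ 0.     0.     0.     1.   ]]
red 1208.0 (351, 205, 41, 39) ((371.0, 224.5), 20.81475830078125)
red 2437.5 (591, 10, 18, 225) ((603.0, 121.99330139160156), 112.01126098632812)
green 106.5 (42, 82, 13, 13) ((48.120689392089844, 87.74137878417969), 6.534788131713867)
green 1396.0 (628, 0, 9, 246) ((631.5, 122.49183654785156), 122.51744842529297)
purple 0.5 (77, 184, 2, 2) ((77.5, 184.5), 0.7072067856788635)
purple 1616.0 (247, 228, 45, 52) ((269.6666564941406, 253.14285278320312), 28.0049991607666)
blue 4412.5 (607, 6, 23, 235) ((622.0, 123.0), 117.10688781738281)
blue 4998.5 (0, 272, 122, 112) ((59.5, 331.0), 75.20814514160156)
```

View pics/w5.png

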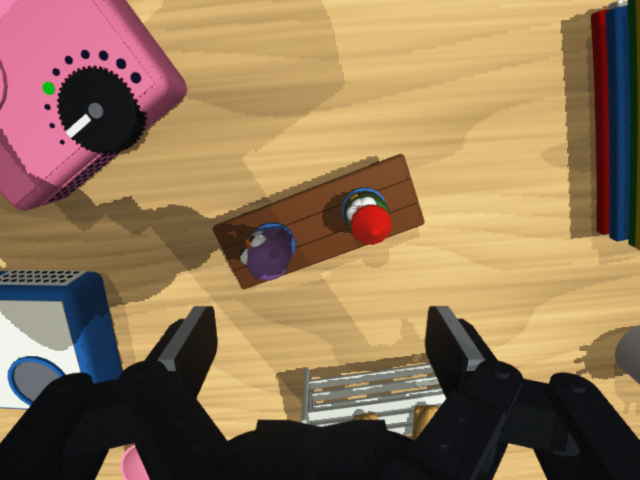

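The wrist view shows the red-hatted gnome at (371,224) at the bench end nearer the books, and the owl at (269,250). The bench corners are about (214,226), (402,154), (424,222) and (243,289).

Run:
```python
from h import *
a=np.load('w5.npy',allow_pickle=True).item()
P=onz(a,[[214,226],[402,154],[424,222],[243,289]],.046);print(P.round(4).tolist());c=P.mean(0)
u=(P[1]+P[2]-P[0]-P[3])/2;print('L',np.linalg.norm(u),'W',np.linalg.norm(P[0]-P[3]));u/=np.linalg.norm(u)
print('dir',u,np.degrees(np.arctan2(u[1],u[0])),'gnome',c+.045*u,'owl',c-.045*u)
for z in (.09,.1,.11): print(z,onz(a,[[371,224.5],[269.5,253]],z).round(4).tolist())
b=snap('top')
hsv=cv2.cvtColor(b['image'],cv2.COLOR_RGB2HSV);m=cv2.inRange(hsv,(0,150,60),(6,255,255))|cv2.inRange(hsv,(174,150,60),(180,255,255))
m2=np.zeros_like(m);m2[262:295,158:192]=m[262:295,158:192]
cs=max(cv2.findContours(m2,0,2)[0],key=cv2.contourArea);q=cv2.minEnclosingCircle(cs);print(q,cv2.contourArea(cs))
for z in (.09,.1,.11): print(onz(b,[q[0]],z))
# player shift check
w=np.zeros(m.shape,np.uint8);s=hsv[195:275,280:365];w[195:275,280:365]=((s[...,1]<60)&(s[...,2]>150))
c=max(cv2.findContours(w,0,2)[0],key=cv2.contourArea);bx=cv2.boxPoints(cv2.minAreaRect(c));print(bx.round(1).tolist(),onz(b,bx,.068).mean(0))
s=hsv[208:236,293:324];k=((s[...,0]>100)&(s[...,0]<122)&(s[...,1]>120)).astype(np.uint8);ys,xs=np.nonzero(k);q=cv2.minEnclosingCircle(np.c_[xs,ys].astype(np.float32));print('seat rim',q[0][0]+293,q[0][1]+208,q[1],onz(b,[[q[0][0]+293,q[0][1]+208]],.073))
```

```text
[[0.4872, 0.1775, 0.046], [0.4357, 0.3536, 0.046], [0.4996, 0.3731, 0.046], [0.5536, 0.195, 0.046]]
L 0.18479447616375438 W 0.06867440586227858
dir [-0.28563281  0.95833914  0.        ] 106.59667837955193 gnome [0.48117764 0.3179445  0.046     ] owl [0.50688459 0.23169397 0.046     ]
0.09 [[0.4851, 0.3184, 0.09], [0.5026, 0.2339, 0.09]]
0.1 [[0.4821, 0.3172, 0.1], [0.499, 0.2356, 0.1]]
0.11 [[0.4792, 0.316, 0.11], [0.4955, 0.2374, 0.11]]Traceback (most recent call last):
  File "<stdin>", line 10, in <module>
ValueError: max() iterable argument is empty
```

servo_tool(steps=[{"x": 0.05, "y": 0.65, "z": 0, "wx": 0, "wy": 0, "wz": 0, "claw": 0.78}, {"x": 0.05, "y": 0.65, "z": 0, "wx": 0, "wy": 0, "wz": 0, "claw": 0.78}, {"x": 0, "y": 0, "z": 0.7, "wx": 0, "wy": 0, "wz": 0, "claw": 0.78}, {"x": 0, "y": 0, "z": 0.7, "wx": 0, "wy": 0, "wz": 0, "claw": 0.78}, {"x": 0, "y": 0, "z": 0.7, "wx": 0, "wy": 0, "wz": 0, "claw": 0.78}, {"x": 0, "y": 0, "z": 0, "wx": 0, "wy": 0, "wz": 0, "claw": 0.78}, {"x": 0, "y": 0, "z": 0, "wx": 0, "wy": 0, "wz": 0, "claw": 0.78}])

```text
clock: 12.18
position: [0.4826, 0.3187, 0.1831]
tool_rot: [0.041, 0.999, 0.0, 0.0]
ft_force: [0.7, -0.6, -0.0]
opening: 0.776
grasp_force: 0.0
```

servo_tool(steps=[{"x": 0, "y": 0, "z": 0.62, "wx": 0, "wy": 0, "wz": 0, "claw": 0.78}, {"x": 0, "y": 0, "z": 0.62, "wx": 0, "wy": 0, "wz": 0, "claw": 0.78}, {"x": 0, "y": 0, "z": 0.62, "wx": 0, "wy": 0, "wz": 0, "claw": 0.78}, {"x": 0, "y": 0, "z": 0.62, "wx": 0, "wy": 0, "wz": 0, "claw": 0.78}, {"x": 0, "y": 0, "z": 0.62, "wx": 0, "wy": 0, "wz": 0, "claw": 0.78}, {"x": 0, "y": 0, "z": 0.62, "wx": 0, "wy": 0, "wz": 0, "claw": 0.78}, {"x": 0, "y": 0, "z": 0, "wx": 0, "wy": 0, "wz": 0, "claw": 0.78}])

```text
clock: 13.05
position: [0.4817, 0.3175, 0.0688]
tool_rot: [0.042, 0.999, -0.001, -0.001]
ft_force: [-0.6, 0.1, 0.4]
opening: 0.782
grasp_force: 0.0
```

servo_tool(steps=[{"x": 0, "y": 0, "z": 0, "wx": 0, "wy": 0, "wz": 0, "claw": 0.6}, {"x": 0, "y": 0, "z": 0, "wx": 0, "wy": 0, "wz": 0, "claw": 0.3}, {"x": 0, "y": 0, "z": 0, "wx": 0, "wy": 0, "wz": 0, "claw": 0.3}, {"x": 0, "y": 0, "z": 0, "wx": 0, "wy": 0, "wz": 0, "claw": 0.3}, {"x": 0, "y": 0, "z": 0, "wx": 0, "wy": 0, "wz": 0, "claw": 0.3}], grip_force=25)

```text
clock: 13.68
position: [0.483, 0.3184, 0.0717]
tool_rot: [0.042, 0.999, 0.001, 0.001]
ft_force: [0.2, 0.6, 4.9]
opening: 0.44
grasp_force: 25.4
```

Gripped at about 37 mm. I'll lift and carry.

servo_tool(steps=[{"x": 0, "y": 0, "z": -0.3, "wx": 0, "wy": 0, "wz": 0, "claw": 0.3}, {"x": 0, "y": 0, "z": -0.7, "wx": 0, "wy": 0, "wz": 0, "claw": 0.3}, {"x": 0, "y": 0, "z": -0.7, "wx": 0, "wy": 0, "wz": 0, "claw": 0.3}, {"x": 0, "y": 0, "z": -0.7, "wx": 0, "wy": 0, "wz": 0, "claw": 0.3}, {"x": 0, "y": 0, "z": -0.7, "wx": 0, "wy": 0, "wz": 0, "claw": 0.3}, {"x": 0, "y": 0, "z": -0.7, "wx": 0, "wy": 0, "wz": 0, "claw": 0.3}, {"x": 0, "y": 0, "z": 0, "wx": 0, "wy": 0, "wz": 0, "claw": 0.3}, {"x": 0, "y": 0, "z": 0, "wx": 0, "wy": 0, "wz": 0, "claw": 0.3}])

```text
clock: 14.68
position: [0.4823, 0.3179, 0.1838]
tool_rot: [0.042, 0.999, -0.0, -0.0]
ft_force: [0.6, 0.2, -1.7]
opening: 0.442
grasp_force: 25.2
```

Run:
```python
from h import *
b=snap('top');hsv=cv2.cvtColor(b['image'],cv2.COLOR_RGB2HSV)
w=np.zeros(hsv.shape[:2],np.uint8);s=hsv[195:275,280:365];w[195:275,280:365]=((s[...,1]<60)&(s[...,2]>150))
c=max(cv2.findContours(w,0,2)[0],key=cv2.contourArea);bx=cv2.boxPoints(cv2.minAreaRect(c));C=onz(b,bx,.068);print(bx.round(1).tolist(),C.round(4).tolist(),C.mean(0))
s=hsv[206:240,290:327]
k=((s[...,2]<150)).astype(np.uint8);k[:5]=0;n,l,st,ce=cv2.connectedComponentsWithStats(k);i=1+np.argmax(st[1:,4]);print('seat',st[i],ce[i]+[290,206],onz(b,[ce[i]+[290,206]],.07))
save(b,'t6.png',(270,190,380,280),7)
```

```text
[[286.29998779296875, 255.89999389648438], [291.20001220703125, 206.10000610351562], [356.29998779296875, 212.39999389648438], [351.5, 262.20001220703125]] [[0.5433, 0.0261, 0.068], [0.6771, 0.0157, 0.068], [0.6629, -0.1593, 0.068], [0.529, -0.1469, 0.068]] [ 0.60305179 -0.06610839  0.068     ]
seat [  7   5  24  23 446] [308.33408072 221.75336323] [[ 0.63522294 -0.03084234  0.07      ]]
```

View pics/t6.png

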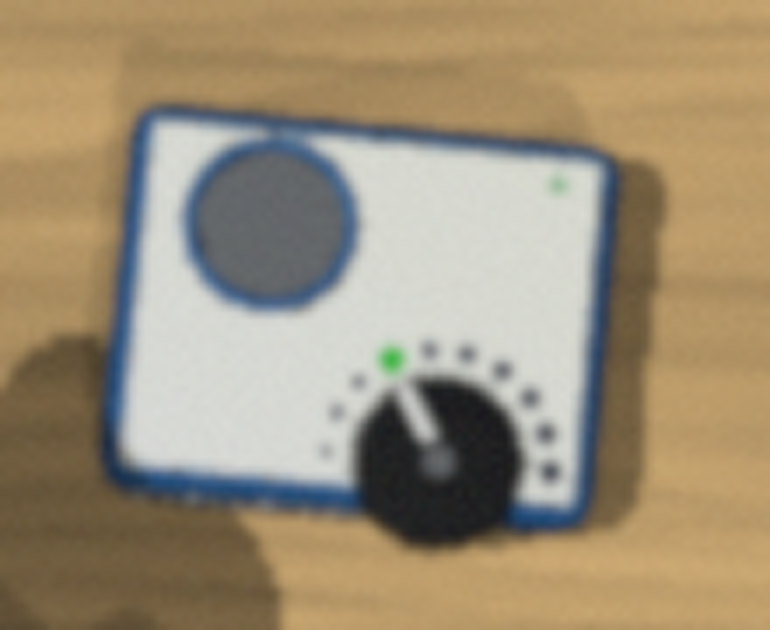

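The top view shows the pointer on green, the player unmoved, and the seat at (272,222) in the crop, which is world (0.635,-0.031). I'll carry the gnome there.

servo_tool(steps=[{"x": -0.504, "y": -0.93, "z": 0, "wx": 0, "wy": 0, "wz": 0, "claw": 0.3}, {"x": -0.504, "y": -0.93, "z": 0, "wx": 0, "wy": 0, "wz": 0, "claw": 0.3}, {"x": -0.504, "y": -0.93, "z": 0, "wx": 0, "wy": 0, "wz": 0, "claw": 0.3}, {"x": -0.504, "y": -0.93, "z": 0, "wx": 0, "wy": 0, "wz": 0, "claw": 0.3}, {"x": -0.504, "y": -0.93, "z": 0, "wx": 0, "wy": 0, "wz": 0, "claw": 0.3}, {"x": -0.504, "y": -0.93, "z": 0, "wx": 0, "wy": 0, "wz": 0, "claw": 0.3}])

```text
clock: 15.48
position: [0.5589, 0.1426, 0.1835]
tool_rot: [0.042, 0.999, -0.0, -0.001]
ft_force: [1.1, -0.1, -1.0]
opening: 0.438
grasp_force: 25.3
```

servo_tool(steps=[{"x": -0.504, "y": -0.93, "z": 0, "wx": 0, "wy": 0, "wz": 0, "claw": 0.3}, {"x": -0.504, "y": -0.93, "z": 0, "wx": 0, "wy": 0, "wz": 0, "claw": 0.3}, {"x": -0.504, "y": -0.93, "z": 0, "wx": 0, "wy": 0, "wz": 0, "claw": 0.3}, {"x": -0.504, "y": -0.93, "z": 0, "wx": 0, "wy": 0, "wz": 0, "claw": 0.3}, {"x": -0.504, "y": -0.93, "z": 0, "wx": 0, "wy": 0, "wz": 0, "claw": 0.3}, {"x": -0.504, "y": -0.93, "z": 0, "wx": 0, "wy": 0, "wz": 0, "claw": 0.3}, {"x": 0, "y": 0, "z": 0, "wx": 0, "wy": 0, "wz": 0, "claw": 0.3}, {"x": 0, "y": 0, "z": 0, "wx": 0, "wy": 0, "wz": 0, "claw": 0.3}])

```text
clock: 16.48
position: [0.635, -0.0304, 0.1838]
tool_rot: [0.042, 0.999, 0.0, -0.001]
ft_force: [0.0, 0.7, -0.5]
opening: 0.433
grasp_force: 25.3
```

Run:
```python
from h import *
s=observe();print(s['position'])
a=snap('wrist');im=a['image'];hsv=cv2.cvtColor(im,cv2.COLOR_RGB2HSV)
for nm,lo,hi in (('blue',(98,110,40),(122,255,255)),('red',(0,150,60),(6,255,255)),('green',(50,90,25),(85,255,255))):
    m=cv2.inRange(hsv,lo,hi)
    for c in sorted(cv2.findContours(m,0,2)[0],key=cv2.contourArea)[-3:]: print(nm,cv2.contourArea(c),cv2.boundingRect(c))
save(a,'w7.png')
```

```text
[ 0.63502542 -0.03043021  0.18381444]
blue 618.0 (0, 0, 123, 9)
blue 787.5 (120, 86, 41, 201)
blue 9328.5 (155, 83, 248, 219)
red 6704.5 (274, 329, 95, 97)
green 160.5 (235, 167, 15, 15)
green 354.0 (288, 269, 69, 21)
green 2133.0 (275, 282, 94, 72)
```

View pics/w7.png

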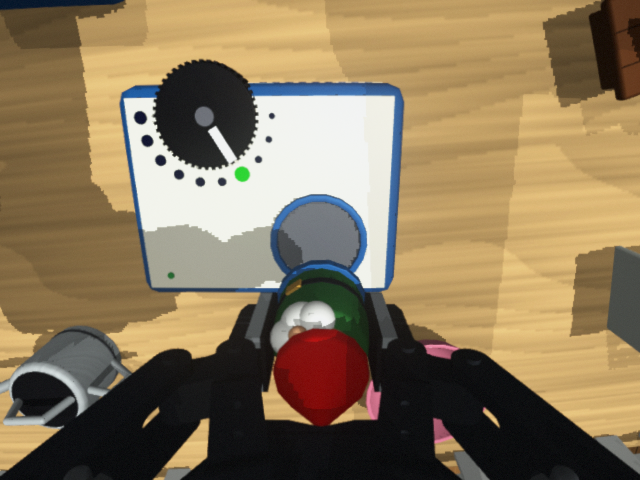

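Gnome held upright over the seat; the seat ring centre is at about (319,241) and the gnome's foot front edge at (320,262). I'll check the alignment.

Run:
```python
from h import *
a=snap('wrist')
print('seat l/r/front',onz(a,[[271,241],[367,241],[319,195],[319,241]],.073).round(4).tolist())
print('foot edge',onz(a,[[320,262]],.164).round(4),'TCP',observe()['position'])
```

```text
seat l/r/front [[0.6309, -0.0648, 0.073], [0.6364, 0.0012, 0.073], [0.6017, -0.0291, 0.073], [0.6337, -0.0318, 0.073]]
foot edge [[ 0.6134 -0.0293  0.164 ]] TCP [ 0.63510735 -0.0298836   0.18438899]
```

servo_tool(steps=[{"x": -0.03, "y": -0.05, "z": 0.6, "wx": 0, "wy": 0, "wz": 0, "claw": 0.3}, {"x": 0, "y": 0, "z": 0.7, "wx": 0, "wy": 0, "wz": 0, "claw": 0.3}, {"x": 0, "y": 0, "z": 0.7, "wx": 0, "wy": 0, "wz": 0, "claw": 0.3}, {"x": 0, "y": 0, "z": 0.6, "wx": 0, "wy": 0, "wz": 0, "claw": 0.3}, {"x": 0, "y": 0, "z": 0.2, "wx": 0, "wy": 0, "wz": 0, "claw": 0.3}, {"x": 0, "y": 0, "z": 0, "wx": 0, "wy": 0, "wz": 0, "claw": 0.3}, {"x": 0, "y": 0, "z": 0, "wx": 0, "wy": 0, "wz": 0, "claw": 0.3}])

```text
clock: 17.45
position: [0.6367, -0.0323, 0.1016]
tool_rot: [0.042, 0.999, -0.0, 0.001]
ft_force: [0.6, -0.2, -1.3]
opening: 0.438
grasp_force: 25.3
```

servo_tool(steps=[{"x": 0, "y": 0, "z": 0.1, "wx": 0, "wy": 0, "wz": 0, "claw": 0.3}, {"x": 0, "y": 0, "z": 0, "wx": 0, "wy": 0, "wz": 0, "claw": 0.3}, {"x": 0, "y": 0, "z": 0, "wx": 0, "wy": 0, "wz": 0, "claw": 0.3}])

```text
clock: 17.82
position: [0.6363, -0.0323, 0.0978]
tool_rot: [0.042, 0.999, -0.0, 0.0]
ft_force: [-0.0, 1.0, -1.3]
opening: 0.436
grasp_force: 25.3
```

servo_tool(steps=[{"x": 0, "y": 0, "z": 0.08, "wx": 0, "wy": 0, "wz": 0, "claw": 0.3}, {"x": 0, "y": 0, "z": 0, "wx": 0, "wy": 0, "wz": 0, "claw": 0.3}, {"x": 0, "y": 0, "z": 0, "wx": 0, "wy": 0, "wz": 0, "claw": 0.3}])

```text
clock: 18.2
position: [0.6362, -0.0323, 0.0952]
tool_rot: [0.042, 0.999, -0.0, -0.0]
ft_force: [-0.1, 0.1, -1.3]
opening: 0.436
grasp_force: 25.3
```

servo_tool(steps=[{"x": 0, "y": 0, "z": 0.04, "wx": 0, "wy": 0, "wz": 0, "claw": 0.3}, {"x": 0, "y": 0, "z": 0, "wx": 0, "wy": 0, "wz": 0, "claw": 0.3}, {"x": 0, "y": 0, "z": 0, "wx": 0, "wy": 0, "wz": 0, "claw": 0.3}])

```text
clock: 18.58
position: [0.6362, -0.0323, 0.0941]
tool_rot: [0.042, 0.999, 0.0, -0.0]
ft_force: [-0.5, -0.3, -0.2]
opening: 0.435
grasp_force: 25.3
```

servo_tool(steps=[{"x": 0, "y": 0, "z": 0.025, "wx": 0, "wy": 0, "wz": 0, "claw": 0.3}, {"x": 0, "y": 0, "z": 0, "wx": 0, "wy": 0, "wz": 0, "claw": 0.3}])

```text
clock: 18.82
position: [0.6363, -0.0323, 0.0938]
tool_rot: [0.042, 0.999, -0.0, 0.0]
ft_force: [-1.6, -0.1, 3.2]
opening: 0.439
grasp_force: 25.6
```

Seated (3 N upward). I'll release and retreat straight up.

servo_tool(steps=[{"x": 0, "y": 0, "z": 0, "wx": 0, "wy": 0, "wz": 0, "claw": 0.5}, {"x": 0, "y": 0, "z": 0, "wx": 0, "wy": 0, "wz": 0, "claw": 0.6}, {"x": 0, "y": 0, "z": 0, "wx": 0, "wy": 0, "wz": 0, "claw": 0.75}, {"x": 0, "y": 0, "z": 0, "wx": 0, "wy": 0, "wz": 0, "claw": 0.85}, {"x": 0, "y": 0, "z": 0, "wx": 0, "wy": 0, "wz": 0, "claw": 0.85}])

```text
clock: 19.45
position: [0.6362, -0.0323, 0.0933]
tool_rot: [0.042, 0.999, -0.0, -0.0]
ft_force: [0.6, 0.1, -0.4]
opening: 0.849
grasp_force: 0.0
```

servo_tool(steps=[{"x": 0, "y": 0, "z": -0.3, "wx": 0, "wy": 0, "wz": 0, "claw": 0.85}, {"x": 0, "y": 0, "z": -0.7, "wx": 0, "wy": 0, "wz": 0, "claw": 0.85}, {"x": 0, "y": 0, "z": -0.7, "wx": 0, "wy": 0, "wz": 0, "claw": 0.85}, {"x": 0, "y": 0, "z": -0.7, "wx": 0, "wy": 0, "wz": 0, "claw": 0.85}, {"x": 0, "y": 0, "z": -0.7, "wx": 0, "wy": 0, "wz": 0, "claw": 0.85}, {"x": 0, "y": 0, "z": -0.7, "wx": 0, "wy": 0, "wz": 0, "claw": 0.85}, {"x": 0, "y": 0, "z": 0, "wx": 0, "wy": 0, "wz": 0, "claw": 0.85}, {"x": 0, "y": 0, "z": 0, "wx": 0, "wy": 0, "wz": 0, "claw": 0.85}])

```text
clock: 20.45
position: [0.6361, -0.0323, 0.2067]
tool_rot: [0.042, 0.999, -0.0, -0.0]
ft_force: [-0.3, 0.9, 0.3]
opening: 0.853
grasp_force: 0.0
```

Run:
```python
from h import *
a=snap('wrist');b=snap('scene');save(a,'w8.png');save(b,'s8.png')
i=np.vstack([a['image'][60:330],b['image'][170:430]])[:,:,::-1];cv2.imwrite('pics/f.png',i)
```

```text
(no output)
```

View pics/f.png

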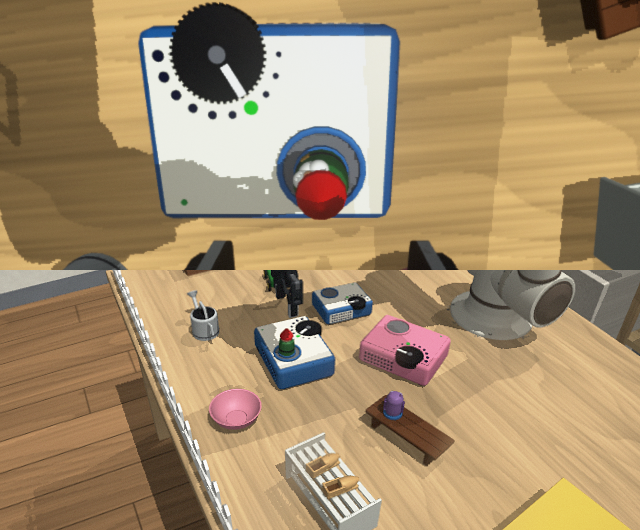

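The gnome stands upright in the seat (wrist half, (320,165)), centred within the ring. The pointer is on the green dot (251,108), the owl and bench are in place, and the gripper is clear.

```bash
python3 -c "
from cell import *
print(job_done())"
```

```text
the job is handed in; nothing more can be done
None
```

The job is handed in: the volume wheel rests at the green dot, the gnome stands upright in the player's seat, and the last pictures show nothing else visibly moved (the judge gave no verdict).

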